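# Load the label printer and snap its lid shut

## Robot

A 6-joint arm with a two-finger parallel gripper is mounted at the origin on the work surface. World frame = base frame: x ahead of the robot, y to its left, z up, the work surface at z = 0. Lengths are in m, angles in rad, forces in N, time in s.
With the tool pointing down it reaches from about 0.425 to 0.95 m from the base axis. Payload 3.5 kg.
Tool frame: the origin (TCP) lies on the centre line of the jaws, within the pads' length; the fingertips stand 14 mm ahead of it and the grasp point (between the pads) lies 5 mm behind it (ctrl.tip_reach is the distance from the TCP to the fingertips, in m); z points along the fingers, y is the line along which they close (so a half turn about z gives the same grasp; the last joint's range is limited). The gripper opens to 85 mm and grips with 20 to 120 N. Pads are 22 mm wide; open, the fingers measure 114 mm over their backs; the gripper's body (76 mm by 85 mm) begins 54 mm behind the grasp point. The pads swing forward as they close: fully open they stand 13 mm farther back than shut.
Start: joints at [1.128, 0.286, 1.577, -0, 1.279, -0.15], TCP at [0.195, 0.646, 0.245] pointing down, gripper open.
Joint ranges: [-2.77, 2.77], [-0.9, 2.22], [0.21, 2.48], [-1.53, 4.67], [0.24, 2.81], [-2.84, 2.84]. Speed limits (rad/s): [2.79, 2.79, 3.14, 3.14, 3.14, 3.14].

## Interface

Orientations are given as a unit quaternion [x, y, z, w].
In Python, from plant import get_state, imaging, workorder, ctrl gives the robot as it stands. The module is installed in compiled form; this text tells all that it offers.
- The arm moves only by the shell command python3 -m jog 'ROWS' [FORCE]. ROWS is JSON, a list of rows, each a list of 7 numbers: the closure, from 0 (fully open) to 1 (shut), then the shift along the tool's x, y, z in mm, then the turn, a rotation vector about the tool's x, y, z in rad. In form: [[gripper, tx, ty, tz, ax, ay, az], ...]. A call has 1 to 12 rows; each row is the pose to reach, as a shift and turn from the pose commanded when the call began, along the tool's axes at that moment; what a row does not reach only later rows make up. A row lasts 1/10 s, in which the tool goes at most 50 mm and 8.59 degrees, less where a joint would pass 70% of its speed; a pose out of reach is approached as far as the arm can. A call with a gripper value outside its range is refused whole. The fingers move at their own pace and stop on an object; FORCE is the grip in N (left out, the last holds). Time passes only in rows, so rows that repeat a pose let the fingers close. It gives the time, the measured TCP pose, the force, the opening and the grip force at its end, in the units of the state.
- get_state(): the state, without advancing time (a new reading comes with each control period).
- imaging.read_camera(name): name is "side" or "top"; returns a dict with "image" (420x560x3 uint8, blue, green, red), "fx", "fy", "cx", "cy" (pixels), "R" (3x3) and "t" (3): a world point X has camera coordinates R X + t. Camera axes: x right, y down, z forward; pixel columns grow to the right and rows downward; lengths in m; the calibration is good to about 2 mm. A picture is of the moment at which its call begins. There is no depth.
- workorder.sign_off(): hands the job in; it is judged then, once.
The state is a dict: "time": time; "qpos": joint angles; "dq": joint speeds; "joint_efforts": joint torques, N m; "eef_pos": TCP position; "tcp_rot": TCP orientation; "contact_force": force on the tool from outside, world axes, zero at the start; "wrist_torque": the same for the moment, N m; "opening": opening from 0.0 (shut) to 1.0 (fully open); "finger_force": force on a finger pad.
Only numpy, scipy, OpenCV 4.12 (cv2) and the standard library are available. Lean on these libraries where they do the work, as an engineer would, in place of code of your own. Each camera call takes 0.05 s, during which the arm holds its last target. There are 200 camera calls.

## Task

Take the white label roll from the roll rest and set it gently down, without dropping it, into the roll bay of the open label printer, between the green guides. Then tip the printer's spring-loaded lid over its snap point so that it swings shut onto its latch, and press its front edge down with a light, felt push until it clicks fully home: the printer floats on soft feet, so feel your way, and never bear on it with more than 17 N. Leave the yellow roll and the other things on the table where they are.

Things in the scene. Friction and masses are not known exactly. Their poses are not given: they have to be found in the camera images.
- printer: Light-grey label printer, 190 mm deep (x), 150 wide (y), open on top. Origin: on the table, middle of its four feet; x runs from its front (label exit) to its back (hinge). Walls 7 mm thick, tops about 98 mm high, front 86. It cannot slide, but floats on soft feet: it gives several mm under a push, and with its unknown weight all of it stands up to 10 mm higher or lower than told here.
- bay (a point): Centre of the roll bay: where the centre of a seated roll lies, nominally 74 mm above the table (truly up to 10 mm higher or lower, so feel for it; the roll must not fall more than about 5 mm into it), 5 mm in front of the printer's middle; axes of the printer, roll axis along y. The floor under it is a shallow V cradle, 36 mm wide in y, that centres the roll in x. Side walls 68 mm away in y.
- guides (a point): Point 20 mm above the bay centre (same doubt in height), level with the tops of the four green roll guides (mouths slightly flared). Their inner faces lie 27 mm to either side in y; they stand 22 to 30 mm in front of and behind this point in x, so that between them (44 mm in x) the roll's two flat faces stay free for fingers, out to the side walls, whose tops are 4 mm higher.
- label_roll: White label roll, 70 mm in diameter, 50 mm wide, 0.16 kg, brown core. Origin at its centre, y along its axis; its spin about y is arbitrary. It lies on its rim in one of the two cradles of the roll rest, centre 50 mm above the table; beside its flat faces 46 mm are free towards the yellow roll, more on the other side.
- yellow_roll: Yellow label roll of the same size, in the other cradle of the rest: to be left where it is (within 20 mm).
- roll_rest: Grey plastic rest for two rolls, fixed to the table, 100 x 200 mm, 16 mm high at its long edges, 25 mm at the cradles. Origin at the middle of its underside; the cradles lie at y = +48 and -48 mm, roll axes along y.
- lid (a joint): Lid angle, rad: 0 shut and latched, 1.75 wide open (leaning back 10 degrees past upright), where it starts. The damped hinge spring is bistable: about 3 to 4 N at the front edge start the lid, less and less is needed up to the snap point at about 1.0; below 0.9 it surely swings down by itself within about 2 s and comes to rest on its latch at about 0.03.
- hinge (a point): Middle of the lid's hinge line, nominally 101 mm above the table (same doubt in height), 80 mm behind the printer's middle; axes of the printer. The lid, a tray 150 mm wide (y) and 170 mm long from hinge to front edge, panel 6 mm thick, turns about y; its flat outer face lies 36 mm off the hinge line. Open, its top edge is some 262 mm high, 65 mm behind the hinge, and the outer face looks backwards.
- press_spot (a point): Point on the outer face of the SHUT lid (fixed; same doubt in height), nominally 137 mm above the table, 15 mm behind the middle of its front edge: the place to press. Lid on its latch: the face is 5 mm higher here. About 12 N of unhurried push make it give way with a click; it then stays shut. Nothing of the printer bears more than 17 N. Green finger lip (56 mm wide, 11 mm out) at the lid's front.
- tape_dispenser: Black desk tape dispenser, 170 x 62 mm, 84 mm high, far side of the table; leave it (within 20 mm).
- tag_gun: Light-blue tagging gun lying on its side, about 150 x 130 mm, 26 mm high, right side of the table; leave it (within 20 mm).
- pen: Blue ball pen, 140 mm long, lying between the robot and the middle of the table; leave it (within 20 mm).
- thread_spool: Grey thread spool standing upright, 32 mm in diameter, 40 mm high, between printer and roll rest; leave it (within 20 mm).
- helmet: Green child's bicycle helmet, 214 mm in diameter, 140 mm high, left side of the table; leave it (within 20 mm).
Things that resemble listed ones, but are neither listed nor needed, are in the scene too. What is shaped like the printer but purple or red is not meant. There is more than one size of the label_roll; the one meant has the size given above.

How it is judged:
By the outcome, as a careful person would: the job done as asked, in the order asked, and still so for the second after the job is handed in, with the robot touching nothing.
It also fails if it takes over 72 s, if anything falls off the work surface, if the arm or the gripper's body presses on something with over 40 N, if the wrist force passes 120 N, or if a joint passes its speed limit or range.

## Working session

There is one attempt and no reset: what is moved stays moved. The work goes in short steps, Python scripts to look and compute and a shell command to move; the robot and the scene stay as the last step left them, time stands still between calls to the robot, and variables do not carry over. Pictures are saved under pics/ and viewed, at most 10 in all, crops included, and the job is handed in when it is done.

```bash
mkdir -p pics; ls
cat > h.py <<'E'
import numpy as np, cv2
from plant import get_state, imaging, workorder, ctrl
def cam(n):
    return imaging.read_camera(n)
def ray(c,u,v):
    R=np.array(c["R"]);t=np.array(c["t"])
    d=R.T@np.array([(u-c["cx"])/c["fx"],(v-c["cy"])/c["fy"],1.])
    return -R.T@t,d
def onz(c,u,v,z):
    o,d=ray(c,u,v);return o+d*(z-o[2])/d[2]
def proj(c,X):
    p=np.array(c["R"])@np.array(X)+np.array(c["t"]);return np.array([c["fx"]*p[0]/p[2]+c["cx"],c["fy"]*p[1]/p[2]+c["cy"]])
def tri(c1,p1,c2,p2):
    o1,d1=ray(c1,*p1);o2,d2=ray(c2,*p2)
    s=np.linalg.lstsq(np.array([d1,-d2]).T,o2-o1,rcond=None)[0]
    a=o1+d1*s[0];b=o2+d2*s[1];return (a+b)/2,np.linalg.norm(a-b)
E
python3 - <<'E'
from h import *
import pickle
cs={n:cam(n) for n in("top","side")}
pickle.dump(cs,open("c0.pkl","wb"))
for n,c in cs.items():
    cv2.imwrite(f"pics/{n}0.png",c["image"]); o,d=ray(c,280,210);print(n,o.round(3),d.round(3),c["fx"])
s=get_state();print({k:s[k] for k in("time","eef_pos","tcp_rot","contact_force","opening")},ctrl.tip_reach)
E
```

```text
pics
top [0.412 0.048 1.437] [ 0.072  0.01  -0.997] 389.5821437639394
side [ 0.078 -1.004  0.874] [ 0.299  0.769 -0.565] 485.39051364688856
{'time': 0.1, 'eef_pos': array([0.19452941, 0.64575228, 0.24406155]), 'tcp_rot': array([ 1.45879841e-01,  9.89301708e-01, -1.04467351e-03, -3.32317903e-04]), 'contact_force': array([-0.18933085, -0.30892664, -0.29267699]), 'opening': 0.9978906309388081} 0.014
```

View pics/top0.png

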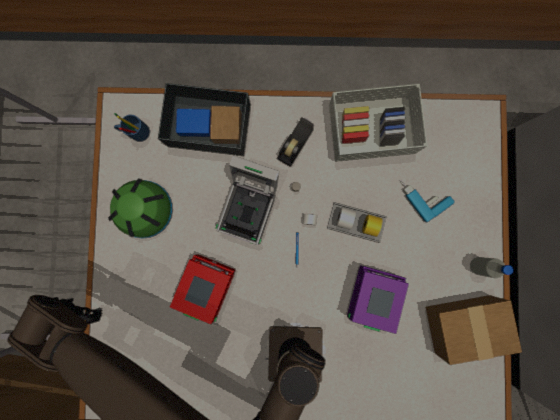

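View pics/side0.png

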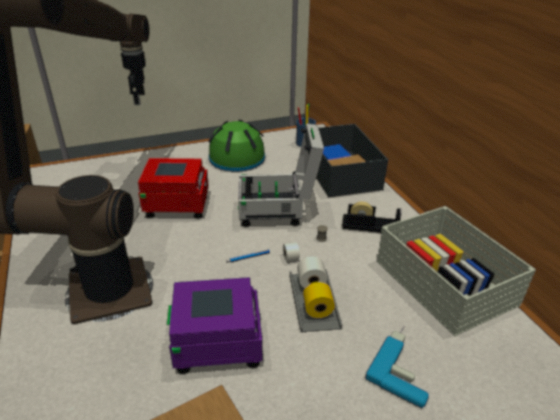

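The top view shows the grey open printer at (248,208) with its lid at (254,175). The rest is at (357,222), with a white roll at (345,217) and the yellow one at (372,224). White candidates are the roll in the rest at (345,217) and a smaller loose one at (309,219). The one in the rest fits, both by size and because it is in the cradle. I'll confirm with an enlarged crop.

Run:
```python
from h import *
import pickle
cs=pickle.load(open("c0.pkl","rb"))
t=cs["top"]["image"];s=cs["side"]["image"]
a=cv2.resize(t[150:250,210:300],(396,440),interpolation=cv2.INTER_CUBIC)  # x4.4
b=cv2.resize(t[185:255,295:395],(400,280),interpolation=cv2.INTER_CUBIC) # x4
c=cv2.resize(s[225:335,270:350],(233,320),interpolation=cv2.INTER_CUBIC) #x2.91
d=cv2.resize(s[115:235,230:330],(396,475)) 
im=np.zeros((600,800,3),np.uint8);im[:440,:396]=a;im[:280,400:]=b;im[280:600,400:633]=c
cv2.imwrite("pics/crop1.png",im)
```

```text
(no output)
```

View pics/crop1.png

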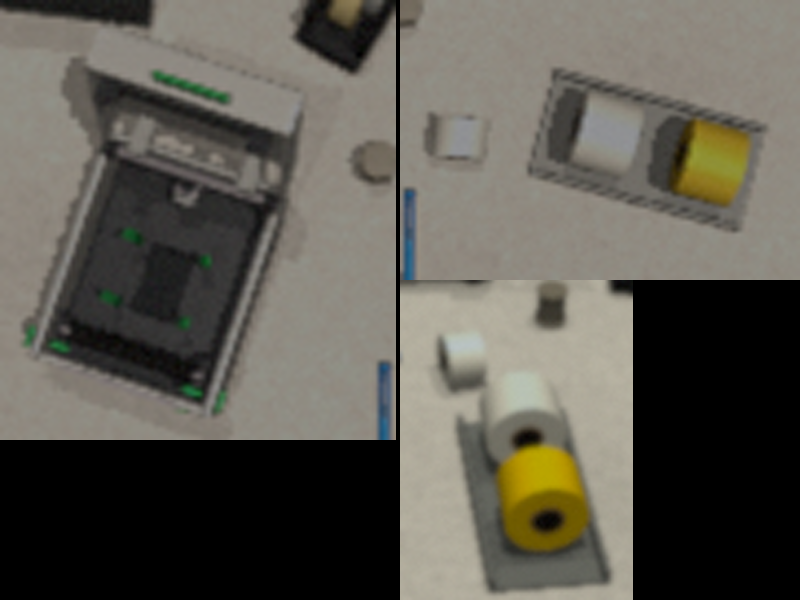

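The crop shows the rest's white roll (crop 608,132) with the same diameter as the yellow one, so it is the roll meant. The loose one (460,137) is clearly smaller. The printer's four green guide tops are at crop (131,236), (206,261), (110,297) and (184,322).

Run:
```python
from h import *
import pickle
cs=pickle.load(open("c0.pkl","rb"))
for n,(x0,x1,y0,y1) in {"top":(210,300,150,250),"side":(225,335,110,240)}.items():
    c=cs[n];im=c["image"][y0:y1,x0:x1].astype(int)
    g=(im[...,1]-np.maximum(im[...,0],im[...,2])).clip(0)
    k,l,st,ce=cv2.connectedComponentsWithStats((g>25).astype(np.uint8),connectivity=8)
    for i in range(1,k):
        ys,xs=np.where(l==i);w=g[ys,xs];u=(xs*w).sum()/w.sum()+x0;v=(ys*w).sum()/w.sum()+y0
        print(n,round(u,2),round(v,2),st[i,4],onz(c,u,v,.094).round(4)[:2] if n=="top" else "")
# white roll / yellow roll / rest
c=cs["top"];im=c["image"]
hsv=cv2.cvtColor(im,cv2.COLOR_BGR2HSV)
P=[(557,72),(765,127),(738,228),(532,173)]
Q=np.array([onz(c,295+(x-400)/4,185+y/4,.016)[:2] for x,y in P]);print("rest",Q.round(4),Q.mean(0).round(4))
print("len",np.linalg.norm(Q-np.roll(Q,-1,0),axis=1).round(3))
ym=((hsv[...,0]>18)&(hsv[...,0]<32)&(hsv[...,1]>150)).astype(np.uint8);ym[:, :350]=0;ym[:,395:]=0;ym[:190]=0;ym[250:]=0
wm=((hsv[...,2]>165)).astype(np.uint8);m=np.zeros_like(wm);m[200:235,328:362]=1;wm&=m
for n,mm in(("yel",ym),("wht",wm)):
    ct=max(cv2.findContours(mm,0,2)[0],key=cv2.contourArea);r=cv2.minAreaRect(ct);print(n,r,cv2.contourArea(ct),[onz(c,*r[0],z).round(4)[:2] for z in(.05,.07,.085)])
    B=cv2.boxPoints(r);print(np.array([onz(c,*b,.05)[:2] for b in B]).round(4))
```

```text
top 252.83 169.03 29 [0.6502 0.16  ]
top 239.29 202.96 9 [0.5305 0.2036]
top 256.55 208.8 5 [0.5116 0.1433]
top 234.39 217.25 7 [0.4807 0.2191]
top 251.53 222.97 6 [0.4622 0.1593]
top 216.42 225.8 7 [0.4498 0.2802]
top 223.03 228.29 8 [0.4417 0.2571]
top 253.06 238.4 9 [0.4092 0.1526]
top 259.56 240.85 6 [0.4014 0.13  ]
side 241.21 142.93 1356 
side 312.09 132.28 16 
side 243.47 179.0 6 
side 259.17 188.7 35 
side 275.93 188.55 42 
side 243.36 197.21 5 
side 243.02 202.47 16 
rest [[ 0.5449 -0.1348]
 [ 0.4987 -0.3247]
 [ 0.4064 -0.3006]
 [ 0.4521 -0.1133]] [ 0.4755 -0.2183]
len [0.195 0.095 0.193 0.095]
yel ((371.85296630859375, 225.08827209472656), (16.734956741333008, 18.675243377685547), 14.03624439239502) 270.0 [array([ 0.4659, -0.2649]), array([ 0.4651, -0.2603]), array([ 0.4645, -0.257 ])]
[[ 0.4401 -0.2282]
 [ 0.5049 -0.2438]
 [ 0.4917 -0.3015]
 [ 0.427  -0.2858]]Traceback (most recent call last):
  File "<stdin>", line 20, in <module>
ValueError: max() iterable argument is empty
```

```bash
cat >> h.py <<'E'
from scipy.spatial.transform import Rotation as Ro
def plan(X,yaw=None,s=None,pos=None):
    """tool-frame shift mm & turn to reach world TCP X with tool-y at yaw (printer-like y axis), tool down"""
    s=s or get_state();R=Ro.from_quat(s["tcp_rot"]);p=s["eef_pos"] if pos is None else pos
    d=R.inv().apply(np.array(X)-p)*1e3
    a=np.zeros(3)
    if yaw is not None:
        c,n=np.cos(yaw),np.sin(yaw)
        T=Ro.from_matrix(np.array([[-c,-n,0],[-n,c,0],[0,0,-1]]).T.T)
        a=(R.inv()*T).as_rotvec()
    print("shift",d.round(1),"turn",a.round(4))
E
python3 - <<'E'
from h import *
import pickle
cs=pickle.load(open("c0.pkl","rb"));c=cs["top"];s=cs["side"]
g=cv2.cvtColor(c["image"],cv2.COLOR_BGR2GRAY);sub=g[200:236,328:364]
print(np.percentile(sub,[10,50,90,99]))
th=(np.percentile(sub,98)*.75);m=(sub>th).astype(np.uint8)
k,l,st,ce=cv2.connectedComponentsWithStats(m);i=1+st[1:,4].argmax();print(th,st[i])
r=cv2.minAreaRect(cv2.findContours((l==i).astype(np.uint8),0,2)[0][0]);u=(r[0][0]+328,r[0][1]+200);print(r,u,[onz(c,*u,z).round(4) for z in(.05,.07)])
print("lip",tri(c,(252.83,169.03),s,(312.09,132.28)))
# expected pixels of white/yellow roll silhouettes from rest pose
def W(o,yaw,p):
    cc,n=np.cos(yaw),np.sin(yaw);return np.array([o[0]+cc*p[0]-n*p[1],o[1]+n*p[0]+cc*p[1],p[2]])
for y0 in(48,-48):
    pts=np.array([proj(c,W((.4755,-.2183),-.239,(.035*np.cos(a),y0/1e3+e*.025,.05+.035*np.sin(a)))) for a in np.linspace(0,np.pi,19) for e in(-1,1)],np.float32);print(y0,cv2.minAreaRect(pts))
o=(.49625,.1813)
for e in(-1,1):
  for x in(-26,26):
    print("guide side exp",[proj(s,W(o,-.302,(x/1e3,e*.03,z))).round(1).tolist() for z in(.084,.094,.104)])
plan((.487,-.172,.245),-.239)
E
```

```text
[ 64. 108. 142. 146.]
108.75 [ 11   8  21  26 281]
((22.61538314819336, 20.576923370361328), (22.715801239013672, 20.786273956298828), 15.255118370056152) (350.61538314819336, 220.57692337036133) [array([ 0.4802, -0.1894,  0.05  ]), array([ 0.4792, -0.1859,  0.07  ])]
lip (array([0.61837833, 0.14464979, 0.27599011]), np.float64(0.0010484897084390887))
48 ((346.400146484375, 218.79776000976562), (15.778299331665039, 19.654678344726562), 14.850238800048828)
-48 ((372.9419860839844, 225.8534698486328), (16.579042434692383, 19.689783096313477), 14.850207328796387)
guide side exp [[258.9, 196.2], [258.9, 193.4], [258.8, 190.6]]
guide side exp [[276.2, 195.8], [276.2, 193.0], [276.3, 190.2]]
guide side exp [[258.4, 185.7], [258.4, 183.0], [258.4, 180.2]]
guide side exp [[275.2, 185.4], [275.2, 182.6], [275.2, 179.9]]
shift [-5.161e+02 -6.985e+02  4.000e-01] turn [-0.0022 -0.0004 -0.0538]
```

```bash
python3 -m jog '[[0,-43,-50,0,0,0,-0.005],[0,-86,-100,0,0,0,-0.01],[0,-129,-150,0,0,0,-0.015],[0,-172,-200,0,0,0,-0.02],[0,-215,-260,0,0,0,-0.025],[0,-258,-310,0,0,0,-0.03],[0,-290,-350,0,0,0,-0.03],[0,-320,-390,0,0,0,-0.04],[0,-350,-430,0,0,0,-0.045],[0,-380,-470,0,0,0,-0.05],[0,-410,-510,0,0,0,-0.054],[0,-440,-550,0,0,0,-0.054]]' 30
python3 - <<'E'
from h import *
import pickle
cs=pickle.load(open("c0.pkl","rb"));c=cs["top"]
g=cv2.cvtColor(c["image"],cv2.COLOR_BGR2GRAY);sub=g[200:236,328:364]
for th in(118,122,126,130):
    m=(sub>th).astype(np.uint8)
    k,l,st,ce=cv2.connectedComponentsWithStats(m);i=1+st[1:,4].argmax()
    r=cv2.minAreaRect(cv2.findContours((l==i).astype(np.uint8),0,2)[0][0]);print(th,st[i,4],r[0][0]+328,r[0][1]+200,r[1:])
E
```

```text
time: 1.3
eef_pos: [0.4208, 0.0887, 0.2451]
tcp_rot: [0.119, 0.993, 0.0, 0.0]
contact_force: [0.6, 0.8, 0.3]
opening: 0.997
finger_force: 0.0
118 244 345.5 210.0 ((20.0, 35.0), 90.0)
122 239 345.5 210.0 ((20.0, 35.0), 90.0)
126 226 345.5 208.5 ((17.0, 35.0), 90.0)
130 211 345.5 208.5 ((17.0, 35.0), 90.0)
```

Run:
```python
from h import *
plan((.4868,-.1716,.150),-.239)
```

```text
shift [-125.6 -237.4   95.1] turn [0.0002 0.0002 0.0003]
```

```bash
python3 -m jog '[[0,-21,-40,0,0,0,0],[0,-42,-80,0,0,0,0],[0,-63,-120,10,0,0,0],[0,-84,-160,30,0,0,0],[0,-105,-200,50,0,0,0],[0,-126,-237,70,0,0,0],[0,-126,-237,85,0,0,0],[0,-126,-237,85,0,0,0],[0,-126,-237,85,0,0,0]]'
python3 - <<'E'
from h import *
im=[]
for n,(x0,x1,y0,y1) in {"top":(320,395,190,250),"side":(270,345,225,285)}.items():
    c=cam(n);q=c["image"][y0:y1,x0:x1];im.append(cv2.resize(q,(400,320),interpolation=cv2.INTER_CUBIC))
cv2.imwrite("pics/g1.png",np.hstack(im))
plan((.4868,-.1716,.051),-.239)
E
```

```text
time: 2.2
eef_pos: [0.4868, -0.1684, 0.1599]
tcp_rot: [0.119, 0.993, 0.0, -0.001]
contact_force: [0.9, 0.1, 0.1]
opening: 1.004
finger_force: 0.0
shift [  0.2  -3.2 110.4] turn [-0.0003  0.0015  0.0018]
```

View pics/g1.png

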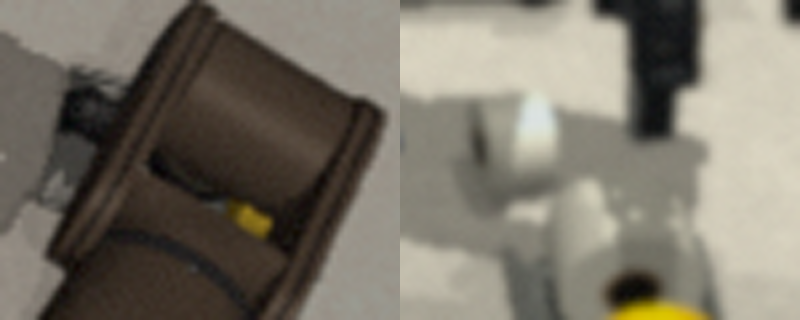

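The arm hides the roll from above. The side crop shows the finger above the roll's centre line. I'll descend with force checks.

```bash
python3 -m jog '[[0,0,-3,30,0,0,0.002],[0,0,-3,60,0,0,0.002],[0,0,-3,85,0,0,0.002],[0,0,-3,100,0,0,0.002],[0,0,-3,109,0,0,0.002],[0,0,-3,109,0,0,0.002],[0,0,-3,109,0,0,0.002]]'
python3 -m jog '[[0.2,0,0,0,0,0,0],[0.3,0,0,0,0,0,0],[0.3,0,0,0,0,0,0]]' 30
```

```text
time: 3.0
eef_pos: [0.4874, -0.1723, 0.0526]
tcp_rot: [0.12, 0.993, -0.0, 0.001]
contact_force: [-0.4, -0.4, -0.2]
opening: 1.005
finger_force: 0.0
time: 3.3
eef_pos: [0.487, -0.1726, 0.0521]
tcp_rot: [0.12, 0.993, -0.0, 0.001]
contact_force: [-0.4, 0.4, 0.4]
opening: 0.702
finger_force: 0.0
```

```bash
python3 -m jog '[[0.34,0,0,0,0,0,0],[0.37,0,0,0,0,0,0],[0.37,0,0,0,0,0,0]]'; python3 -m jog '[[0.40,0,0,0,0,0,0],[0.41,0,0,0,0,0,0],[0.41,0,0,0,0,0,0]]'
```

```text
time: 3.6
eef_pos: [0.4868, -0.1722, 0.0515]
tcp_rot: [0.12, 0.993, 0.0, 0.0]
contact_force: [1.0, 1.4, 0.1]
opening: 0.631
finger_force: 0.9
time: 3.9
eef_pos: [0.4866, -0.1723, 0.0513]
tcp_rot: [0.12, 0.993, 0.0, 0.0]
contact_force: [1.4, 2.4, 1.3]
opening: 0.59
finger_force: 0.9
```

```bash
python3 -m jog '[[0.45,0,0,0,0,0,0],[0.5,0,0,0,0,0,0],[0.5,0,0,0,0,0,0],[0.5,0,0,0,0,0,0]]'
```

```text
time: 4.3
eef_pos: [0.4866, -0.1724, 0.0514]
tcp_rot: [0.12, 0.993, -0.0, 0.0]
contact_force: [0.9, 0.5, 3.5]
opening: 0.584
finger_force: 31.1
```

```bash
python3 -m jog '[[0.6,0,0,-8,0,0,0],[0.6,0,0,-25,0,0,0],[0.6,0,0,-60,0,0,0],[0.6,0,0,-100,0,0,0],[0.6,0,0,-130,0,0,0],[0.6,0,0,-150,0,0,0],[0.6,0,0,-150,0,0,0],[0.6,0,0,-150,0,0,0]]'
python3 - <<'E'
from h import *
plan((.4963,.1813,.200),-.302)
E
```

```text
time: 5.1
eef_pos: [0.486, -0.1722, 0.2006]
tcp_rot: [0.12, 0.993, 0.0, -0.0]
contact_force: [-0.3, 0.3, -2.4]
opening: 0.581
finger_force: 31.7
shift [ 74.3 345.7   0.6] turn [-0.0001 -0.0009  0.0612]
```

```bash
python3 -m jog '[[0.6,4,20,0,0,0,0],[0.6,12,55,0,0,0,0.01],[0.6,21,95,0,0,0,0.02],[0.6,29,135,0,0,0,0.03],[0.6,38,175,0,0,0,0.04],[0.6,46,215,0,0,0,0.05],[0.6,55,255,0,0,0,0.06],[0.6,63,290,0,0,0,0.061],[0.6,69,320,0,0,0,0.061],[0.6,73,338,0,0,0,0.061],[0.6,74,346,0,0,0,0.061],[0.6,74,346,0,0,0,0.061]]'
python3 -m jog '[[0.6,0,0,0,0,0,0],[0.6,0,0,0,0,0,0],[0.6,0,0,0,0,0,0]]'
python3 - <<'E'
from h import *
c=cam("top");d=cam("side")
a=cv2.resize(c["image"][150:250,205:305],(400,400),interpolation=cv2.INTER_CUBIC)
b=cv2.resize(d["image"][120:220,220:320],(400,400),interpolation=cv2.INTER_CUBIC)
cv2.imwrite("pics/b1.png",np.hstack([a,b]))
plan((.4963,.1813,.130),-.302);print([get_state()["contact_force"].round(2) for _ in range(3)])
E
```

```text
time: 6.3
eef_pos: [0.4962, 0.1817, 0.1993]
tcp_rot: [0.15, 0.989, -0.001, -0.002]
contact_force: [-0.7, -0.7, -1.7]
opening: 0.583
finger_force: 31.8
time: 6.6
eef_pos: [0.4973, 0.1804, 0.2012]
tcp_rot: [0.151, 0.989, -0.0, -0.0]
contact_force: [-0.2, -1.1, -0.5]
opening: 0.581
finger_force: 31.8
shift [ 1.2  0.3 71.4] turn [ 0.      0.0002 -0.0009]
[array([-0.36, -0.06, -0.95]), array([-0.36, -0.06, -0.95]), array([-0.36, -0.06, -0.95])]
```

View pics/b1.png

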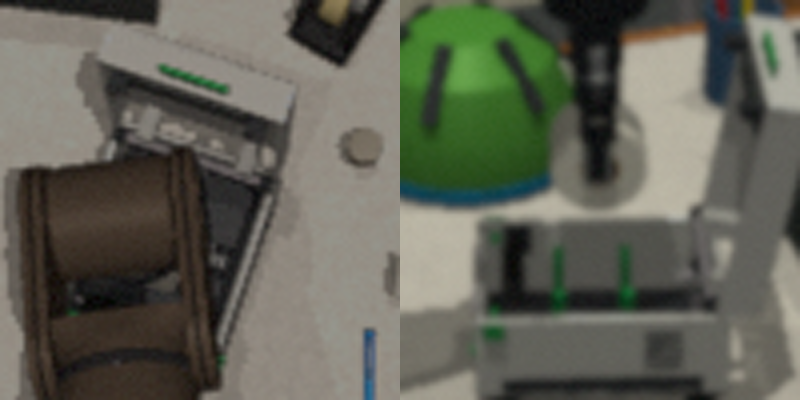

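The side crop shows the far guide tops at about (359,181). That puts the printer about 5 mm high, so I expect seating at TCP z≈0.081. The roll hangs straight above the guides. I'll go down gently.

```bash
python3 -m jog '[[0.6,0.5,0,25,0,0,0],[0.6,1,-0.5,50,0,0,0],[0.6,1.5,-0.5,65,0,0,0],[0.6,1.5,-0.5,71,0,0,0],[0.6,1.5,-0.5,71,0,0,0],[0.6,1.5,-0.5,71,0,0,0]]'
python3 -m jog '[[0.6,0,0,4,0,0,0],[0.6,0,0,8,0,0,0],[0.6,0,0,8,0,0,0],[0.6,0,0,8,0,0,0]]'
```

```text
time: 7.3
eef_pos: [0.4964, 0.1814, 0.1314]
tcp_rot: [0.15, 0.989, 0.0, 0.001]
contact_force: [0.6, 0.5, -0.8]
opening: 0.584
finger_force: 31.8
time: 7.7
eef_pos: [0.4955, 0.1813, 0.1223]
tcp_rot: [0.15, 0.989, -0.0, -0.0]
contact_force: [0.1, 0.0, -1.7]
opening: 0.582
finger_force: 31.8
```

```bash
python3 -m jog '[[0.6,0,0,3,0,0,0],[0.6,0,0,6,0,0,0],[0.6,0,0,6,0,0,0],[0.6,0,0,6,0,0,0]]'
```

```text
time: 8.1
eef_pos: [0.4963, 0.1822, 0.1164]
tcp_rot: [0.15, 0.989, 0.001, 0.001]
contact_force: [3.3, 4.7, -2.7]
opening: 0.585
finger_force: 31.8
```

```bash
python3 -m jog '[[0.6,0,1,0,0,0,0],[0.6,0,1.5,0,0,0,0],[0.6,0,1.5,0,0,0,0]]'
python3 - <<'E'
from h import *
for _ in range(3):
    cam("top");s=get_state();print(s["contact_force"].round(2),s["wrist_torque"].round(2),s["eef_pos"].round(4))
E
```

```text
time: 8.4
eef_pos: [0.4961, 0.1826, 0.1163]
tcp_rot: [0.15, 0.989, -0.0, 0.0]
contact_force: [1.7, 0.7, -0.7]
opening: 0.578
finger_force: 32.1
[ 0.95  2.24 -1.46] [ 0.29 -0.27  0.07] [0.4961 0.1826 0.1163]
[ 1.74  1.64 -1.87] [ 0.28 -0.29  0.08] [0.4961 0.1826 0.1163]
[ 1.99  1.32 -1.37] [ 0.27 -0.25  0.06] [0.4961 0.1827 0.1163]
```

```bash
python3 -m jog '[[0.6,0,0.8,0,0,0,0],[0.6,0,0.8,3,0,0,0],[0.6,0,0.8,6,0,0,0],[0.6,0,0.8,6,0,0,0],[0.6,0,0.8,6,0,0,0]]';  python3 - <<'E'
from h import *
for _ in range(2):
    cam("top");s=get_state();print(s["contact_force"].round(2),s["wrist_torque"].round(2),s["eef_pos"].round(4))
E
```

```text
time: 9.05
eef_pos: [0.4959, 0.1834, 0.1099]
tcp_rot: [0.15, 0.989, -0.0, -0.001]
contact_force: [-0.1, -1.4, -1.8]
opening: 0.586
finger_force: 32.1
[-0.11  0.26 -1.27] [ 0.01  0.04 -0.  ] [0.4961 0.1834 0.1101]
[-0.31  0.02 -0.3 ] [-0.01  0.05  0.  ] [0.4962 0.1835 0.1103]
```

Free now. I'll continue down.

```bash
python3 -m jog '[[0.6,0,0,3,0,0,0],[0.6,0,0,6,0,0,0],[0.6,0,0,9,0,0,0],[0.6,0,0,12,0,0,0],[0.6,0,0,12,0,0,0],[0.6,0,0,12,0,0,0]]';  python3 - <<'E'
from h import *
for _ in range(2):
    cam("top");s=get_state();print(s["contact_force"].round(2),s["wrist_torque"].round(2),s["eef_pos"].round(4))
E
```

```text
time: 9.75
eef_pos: [0.4962, 0.1835, 0.0982]
tcp_rot: [0.15, 0.989, -0.0, -0.0]
contact_force: [-0.4, 0.1, -1.4]
opening: 0.584
finger_force: 32.1
[-0.36 -0.57 -1.  ] [0.01 0.01 0.03] [0.4963 0.1835 0.0983]
[-0.76  0.56 -1.19] [ 0.03 -0.02  0.01] [0.4964 0.1835 0.0984]
```

```bash
python3 -m jog '[[0.6,0,0,2,0,0,0],[0.6,0,0,4,0,0,0],[0.6,0,0,6,0,0,0],[0.6,0,0,6,0,0,0],[0.6,0,0,6,0,0,0]]';  python3 - <<'E'
from h import *
for _ in range(2):
    cam("top");s=get_state();print(s["contact_force"].round(2),s["wrist_torque"].round(2),s["eef_pos"].round(4))
E
```

```text
time: 10.35
eef_pos: [0.4962, 0.1835, 0.0922]
tcp_rot: [0.15, 0.989, -0.0, -0.0]
contact_force: [-0.1, -0.7, -1.6]
opening: 0.579
finger_force: 32.1
[-0.14 -0.01 -2.26] [-0.  0.  0.] [0.4963 0.1835 0.0923]
[-0.52 -0.01 -1.57] [ 0.07  0.01 -0.06] [0.4963 0.1835 0.0924]
```

```bash
for i in 1 2; do python3 -m jog '[[0.6,0,0,1,0,0,0],[0.6,0,0,2,0,0,0],[0.6,0,0,3,0,0,0],[0.6,0,0,3,0,0,0],[0.6,0,0,3,0,0,0]]' | grep -E "eef|contact";  python3 - <<'E'
from h import *
for _ in range(2):
    cam("top");s=get_state();print(s["contact_force"].round(2),s["wrist_torque"].round(2),s["eef_pos"].round(4))
E
done
```

```text
eef_pos: [0.4963, 0.1835, 0.0893]
contact_force: [-0.4, 0.5, -1.3]
[-0.64  0.47 -0.68] [-0.    0.   -0.01] [0.4963 0.1835 0.0893]
[-0.04 -0.38 -2.1 ] [-0.04  0.   -0.01] [0.4963 0.1835 0.0893]
eef_pos: [0.4962, 0.1835, 0.0862]
contact_force: [0.0, -0.5, -1.1]
[-0.71  0.15 -2.37] [0.04 0.04 0.03] [0.4963 0.1835 0.0863]
[-0.13  0.35 -1.09] [-0.02 -0.   -0.03] [0.4963 0.1835 0.0864]
```

```bash
for i in 1 2 ; do python3 -m jog '[[0.6,0,0,1,0,0,0],[0.6,0,0,2,0,0,0],[0.6,0,0,2,0,0,0],[0.6,0,0,2,0,0,0]]' | grep -E "eef|contact";  python3 - <<'E'
from h import *
for _ in range(2):
    cam("top");s=get_state();print(s["contact_force"].round(2),s["wrist_torque"].round(2),s["eef_pos"].round(4))
E
done
```

```text
eef_pos: [0.4962, 0.1835, 0.0842]
contact_force: [-0.2, 0.0, -0.9]
[-0.55 -1.11 -1.41] [ 0.   -0.02  0.04] [0.4963 0.1835 0.0843]
[-0.54 -0.12 -0.96] [-0.   -0.01  0.02] [0.4963 0.1835 0.0844]
eef_pos: [0.4962, 0.1835, 0.0822]
contact_force: [-0.0, -0.1, -1.7]
[ 0.64 -1.04 -1.54] [-0.01 -0.03 -0.02] [0.4963 0.1835 0.0823]
[ 0.33  0.8  -1.4 ] [-0.04 -0.02  0.04] [0.4963 0.1835 0.0824]
```

```bash
for i in 1 2 ; do python3 -m jog '[[0.6,0,0,1,0,0,0],[0.6,0,0,2,0,0,0],[0.6,0,0,2,0,0,0],[0.6,0,0,2,0,0,0]]' | grep -E "eef|contact";  python3 - <<'E'
from h import *
for _ in range(2):
    cam("top");s=get_state();print(s["contact_force"].round(2),s["wrist_torque"].round(2),s["eef_pos"].round(4))
E
done
```

```text
eef_pos: [0.4964, 0.1836, 0.0805]
contact_force: [0.4, 0.9, 0.3]
[-0.4  -0.12  0.4 ] [-0.01  0.04  0.02] [0.4964 0.1835 0.0804]
[ 0.47  0.12 -0.87] [-0.01  0.03 -0.05] [0.4964 0.1835 0.0804]
eef_pos: [0.4964, 0.1836, 0.0787]
contact_force: [-1.7, -0.8, 4.2]
[-2.11 -0.34  3.07] [-0.08  0.25  0.03] [0.4964 0.1835 0.0786]
[-2.38 -0.58  4.45] [-0.07  0.22 -0.05] [0.4964 0.1836 0.0786]
```

```bash
python3 -m jog '[[0.6,0.5,0,-0.5,0,0,0],[0.6,1,0,-0.7,0,0,0],[0.6,1,0,-0.7,0,0,0],[0.6,1,0,-0.7,0,0,0]]';  python3 - <<'E'
from h import *
for _ in range(2):
    cam("top");s=get_state();print(s["contact_force"].round(2),s["wrist_torque"].round(2),s["eef_pos"].round(4))
E
```

```text
time: 14.05
eef_pos: [0.4952, 0.1839, 0.0789]
tcp_rot: [0.15, 0.989, 0.0, -0.0]
contact_force: [0.4, 0.7, 1.4]
opening: 0.584
finger_force: 32.3
[-0.72  0.29  0.89] [ 0.02  0.08 -0.07] [0.4952 0.1838 0.0789]
[-0.79  0.24  1.43] [ 0.08  0.12 -0.1 ] [0.4952 0.1839 0.0789]
```

Seated, with about 2.5 N on the cradle. Now I'll release slowly.

```bash
python3 -m jog '[[0.41,0,0,0,0,0,0],[0.40,0,0,0,0,0,0],[0.39,0,0,0,0,0,0],[0.38,0,0,0,0,0,0],[0.36,0,0,0,0,0,0],[0.34,0,0,0,0,0,0],[0.3,0,0,0,0,0,0],[0.2,0,0,0,0,0,0],[0.2,0,0,0,0,0,0]]'
python3 -m jog '[[0.2,0,0,-8,0,0,0],[0.2,0,0,-25,0,0,0],[0.2,0,0,-60,0,0,0],[0.2,0,0,-100,0,0,0],[0.2,0,0,-140,0,0,0],[0.2,20,0,-180,0,0,0],[0.2,60,0,-210,0,0,0],[0.2,60,0,-230,0,0,0],[0.2,60,0,-240,0,0,0],[0.2,60,0,-240,0,0,0]]'
```

```text
time: 15.05
eef_pos: [0.4953, 0.1838, 0.079]
tcp_rot: [0.15, 0.989, 0.0, 0.0]
contact_force: [-0.2, 0.1, 0.7]
opening: 0.799
finger_force: 0.0
time: 16.05
eef_pos: [0.4388, 0.2018, 0.3211]
tcp_rot: [0.15, 0.989, 0.001, 0.002]
contact_force: [0.1, 0.2, 0.2]
opening: 0.803
finger_force: 0.0
```

Run:
```python
from h import *
c=cam("top");d=cam("side")
a=cv2.resize(c["image"][150:250,205:305],(400,400),interpolation=cv2.INTER_CUBIC)
b=cv2.resize(d["image"][110:230,210:330],(400,400),interpolation=cv2.INTER_CUBIC)
cv2.imwrite("pics/b2.png",np.hstack([a,b]))
plan((.4388,.2018,.345),-.302);plan((.6674,.1295,.345),-.302)
```

```text
shift [ -0.6   0.6 -27.1] turn [-0.0009 -0.0014 -0.0003]
shift [-240.3   -0.4  -27.4] turn [-0.0009 -0.0014 -0.0003]
```

View pics/b2.png

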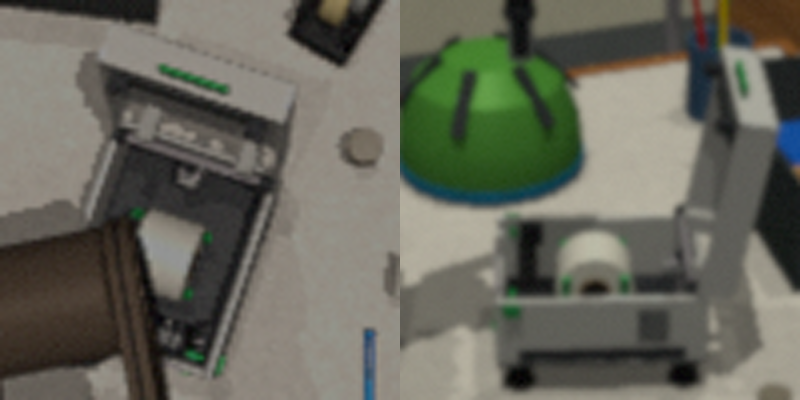

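The roll sits squarely between the green guides, at top crop (170,255) and side crop (595,265). The lid is open and clear. Next I'll go over it and behind.

```bash
python3 -m jog '[[1,0,0,-15,0,0,0],[1,-10,0,-28,0,0,0],[1,-45,0,-28,0,0,0],[1,-85,0,-28,0,0,0],[1,-125,0,-28,0,0,0],[1,-165,0,-28,0,0,0],[1,-200,0,-28,0,0,0],[1,-225,0,-28,0,0,0],[1,-240,0,-28,0,0,0],[1,-240,0,-28,0,0,0],[1,-240,0,-28,0,0,0]]'
python3 -m jog '[[1,0,0,20,0,0,0],[1,0,0,45,0,0,0],[1,0,0,70,0,0,0],[1,0,0,88,0,0,0],[1,0,0,90,0,0,0],[1,0,0,90,0,0,0],[1,0,0,90,0,0,0]]'
python3 - <<'E'
from h import *
for _ in range(2):
    c=cam("top");s=get_state();print(s["contact_force"].round(2),s["eef_pos"].round(4))
d=cam("side")
a=cv2.resize(c["image"][130:230,205:305],(400,400),interpolation=cv2.INTER_CUBIC)
b=cv2.resize(d["image"][80:180,270:370],(400,400),interpolation=cv2.INTER_CUBIC)
cv2.imwrite("pics/l1.png",np.hstack([a,b]))
E
```

```text
time: 17.25
eef_pos: [0.6671, 0.1302, 0.346]
tcp_rot: [0.151, 0.989, -0.0, -0.001]
contact_force: [-0.5, -0.2, 0.7]
opening: 0.002
finger_force: 0.0
time: 17.95
eef_pos: [0.6676, 0.1306, 0.2591]
tcp_rot: [0.15, 0.989, 0.0, 0.001]
contact_force: [0.5, 1.3, 0.6]
opening: 0.0
finger_force: 0.0
[ 0.18 -0.22 -0.33] [0.6678 0.1306 0.2593]
[-0.7  -0.57 -0.01] [0.6678 0.1305 0.2592]
```

View pics/l1.png

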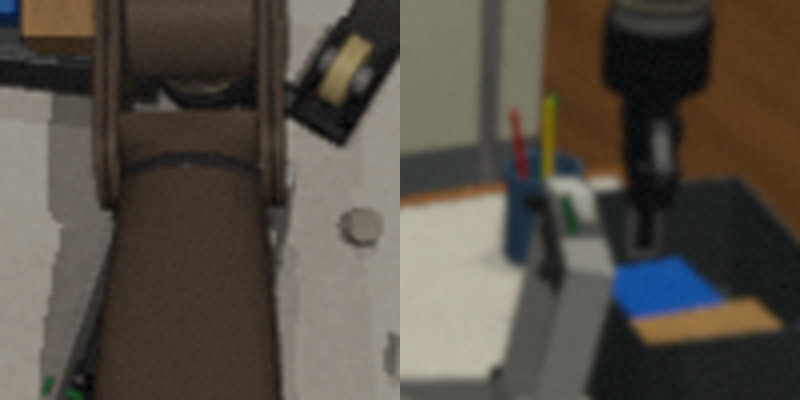

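The finger is behind the lid's outer face, with its tip (side crop 645,245) below the top edge. Now I'll push forward slowly.

```bash
python3 -m jog '[[1,4,0,4,0,0,0],[1,8,0,4,0,0,0],[1,12,0,4,0,0,0],[1,15,0,4,0,0,0],[1,18,0,4,0,0,0],[1,21,0,4,0,0,0]]'
python3 -m jog '[[1,3,0,0,0,0,0],[1,6,0,0,0,0,0],[1,9,0,0,0,0,0]]'
```

```text
time: 18.7
eef_pos: [0.6481, 0.1363, 0.254]
tcp_rot: [0.15, 0.989, 0.0, 0.002]
contact_force: [3.8, -0.7, 2.0]
opening: 0.002
finger_force: 2.1
time: 19.0
eef_pos: [0.6394, 0.1391, 0.2545]
tcp_rot: [0.15, 0.989, 0.0, 0.002]
contact_force: [4.3, -0.5, 4.5]
opening: -0.001
finger_force: 2.4
```

```bash
python3 -m jog '[[1,3.5,0,0,0,0,0],[1,7,0,0,0,0,0],[1,10.5,0,0,0,0,0],[1,14,0,0,0,0,0],[1,17.5,0,0,0,0,0],[1,21,0,0,0,0,0]]'
python3 -m jog '[[1,3.5,0,0,0,0,0],[1,7,0,0,0,0,0],[1,10.5,0,0,0,0,0],[1,14,0,0,0,0,0],[1,17.5,0,0,0,0,0],[1,21,0,0,0,0,0]]'
```

```text
time: 19.6
eef_pos: [0.6185, 0.1455, 0.2532]
tcp_rot: [0.15, 0.989, -0.0, 0.0]
contact_force: [4.4, -1.3, 3.7]
opening: -0.001
finger_force: 2.4
time: 20.2
eef_pos: [0.598, 0.1519, 0.253]
tcp_rot: [0.15, 0.989, 0.0, -0.0]
contact_force: [3.1, -1.1, 3.9]
opening: 0.004
finger_force: 2.1
```

```bash
python3 -m jog '[[1,4,0,0,0,0,0],[1,8,0,0,0,0,0],[1,12,0,0,0,0,0],[1,16,0,0,0,0,0],[1,20,0,0,0,0,0],[1,24,0,0,0,0,0],[1,28,0,0,0,0,0],[1,32,0,0,0,0,0]]'
```

```text
time: 21.0
eef_pos: [0.5671, 0.1615, 0.2522]
tcp_rot: [0.15, 0.989, 0.0, -0.001]
contact_force: [2.0, -0.1, 0.7]
opening: 0.0
finger_force: 1.1
```

```bash
python3 -m jog '[[1,4,0,0,0,0,0],[1,8,0,0,0,0,0],[1,12,0,0,0,0,0],[1,16,0,0,0,0,0],[1,20,0,0,0,0,0],[1,24,0,0,0,0,0],[1,28,0,0,0,0,0]]'; python3 -m jog '[[1,4,0,0,0,0,0],[1,8,0,0,0,0,0],[1,12,0,0,0,0,0],[1,16,0,0,0,0,0],[1,20,0,0,0,0,0],[1,24,0,0,0,0,0],[1,28,0,0,0,0,0]]'
```

```text
time: 21.7
eef_pos: [0.5407, 0.1697, 0.253]
tcp_rot: [0.15, 0.989, -0.0, -0.0]
contact_force: [1.3, -0.4, -0.6]
opening: 0.001
finger_force: 0.4
time: 22.4
eef_pos: [0.514, 0.178, 0.253]
tcp_rot: [0.15, 0.989, -0.0, -0.0]
contact_force: [0.4, -0.0, 0.2]
opening: 0.005
finger_force: 0.0
```

```bash
python3 -m jog '[[1,0,0,-10,0,0,0],[1,0,0,-20,0,0,0],[1,0,0,-20,0,0,0],[1,0,0,-20,0,0,0],[1,0,0,-20,0,0,0],[1,0,0,-20,0,0,0],[1,0,0,-20,0,0,0],[1,0,0,-20,0,0,0],[1,0,0,-20,0,0,0],[1,0,0,-20,0,0,0],[1,0,0,-20,0,0,0],[1,0,0,-20,0,0,0]]'
python3 -m jog '[[1,20,0,0,0,0,0],[1,45,0,0,0,0,0],[1,70,0,0,0,0,0],[1,85,0,0,0,0,0],[1,89,0,0,0,0,0],[1,89,0,0,0,0,0],[1,89,0,0,0,0,0]]'
python3 - <<'E'
from h import *
c=cam("top");d=cam("side")
a=cv2.resize(c["image"][150:250,205:305],(400,400),interpolation=cv2.INTER_CUBIC)
b=cv2.resize(d["image"][110:230,210:330],(400,400),interpolation=cv2.INTER_CUBIC)
cv2.imwrite("pics/l2.png",np.hstack([a,b]))
plan((.4287,.2038,.18),-.302)
s=get_state();print(s["contact_force"],s["eef_pos"])
E
```

```text
time: 23.6
eef_pos: [0.5144, 0.1779, 0.273]
tcp_rot: [0.15, 0.989, -0.0, -0.0]
contact_force: [0.2, -0.4, -0.2]
opening: 0.001
finger_force: 0.0
time: 24.3
eef_pos: [0.4301, 0.2042, 0.2732]
tcp_rot: [0.15, 0.989, 0.0, 0.0]
contact_force: [0.6, -0.5, 0.3]
opening: -0.001
finger_force: 0.0
shift [ 1.3 -0.7 93. ] turn [-0.0001  0.0002 -0.0005]
[ 0.14509729  0.13398898 -0.34846634] [0.43015737 0.20406521 0.27303394]
```

View pics/l2.png

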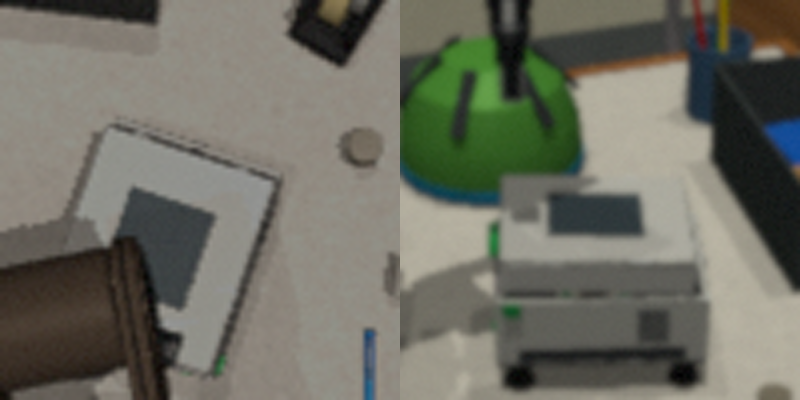

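The lid has swung down onto its latch, with a slight gap left at its front (side crop 500,295). The finger is above the front edge's middle. I'll descend to feel it.

```bash
python3 -m jog '[[1,1,0,30,0,0,0],[1,1,0,60,0,0,0],[1,1,0,80,0,0,0],[1,1,0,94,0,0,0],[1,1,0,98,0,0,0],[1,1,0,98,0,0,0],[1,1,0,98,0,0,0]]'; python3 -m jog '[[1,0,0,2,0,0,0],[1,0,0,4,0,0,0],[1,0,0,6,0,0,0],[1,0,0,6,0,0,0]]' | grep -E "eef|cont"
```

```text
time: 25.1
eef_pos: [0.4295, 0.2048, 0.1763]
tcp_rot: [0.15, 0.989, 0.0, 0.001]
contact_force: [0.4, -0.6, 0.5]
opening: 0.001
finger_force: 0.0
eef_pos: [0.4283, 0.2046, 0.1688]
contact_force: [-0.5, -0.3, -0.2]
```

```bash
for i in 1 2 3; do python3 -m jog '[[1,0,0,1,0,0,0],[1,0,0,2,0,0,0],[1,0,0,2,0,0,0]]' | grep -E "eef|cont"; done
```

```text
eef_pos: [0.4284, 0.2046, 0.1669]
contact_force: [-1.1, 0.5, -0.4]
eef_pos: [0.4284, 0.2046, 0.1648]
contact_force: [0.6, -0.1, -0.9]
eef_pos: [0.4284, 0.2046, 0.1628]
contact_force: [0.4, 0.3, -0.0]
```

```bash
for i in 1 2; do python3 -m jog '[[1,0,0,0.5,0,0,0],[1,0,0,1,0,0,0],[1,0,0,1,0,0,0]]' | grep -E "eef|cont"; done
```

```text
eef_pos: [0.4284, 0.2046, 0.1619]
contact_force: [-0.3, 1.1, 0.2]
eef_pos: [0.4284, 0.2046, 0.1609]
contact_force: [-0.4, -0.6, -1.0]
```

```bash
for i in 1 2; do python3 -m jog '[[1,0,0,0.5,0,0,0],[1,0,0,1,0,0,0],[1,0,0,1,0,0,0]]' | grep -E "eef|cont"; done
```

```text
eef_pos: [0.4285, 0.2046, 0.1601]
contact_force: [-0.6, 0.3, 0.2]
eef_pos: [0.4285, 0.2047, 0.1592]
contact_force: [-0.7, -0.7, 3.1]
```

Contact at TCP z≈0.1597.

```bash
python3 -m jog '[[1,0,0,0.5,0,0,0],[1,0,0,1,0,0,0],[1,0,0,1,0,0,0]]' | grep -E "eef|cont"; python3 -m jog '[[1,0,0,0.5,0,0,0],[1,0,0,1,0,0,0],[1,0,0,1,0,0,0]]' | grep -E "eef|cont"
```

```text
eef_pos: [0.4285, 0.2046, 0.1582]
contact_force: [-2.5, -0.1, 3.6]
eef_pos: [0.4286, 0.2047, 0.1574]
contact_force: [-2.5, -0.4, 4.3]
```

```bash
python3 -m jog '[[1,0,0,0.3,0,0,0],[1,0,0,0.6,0,0,0],[1,0,0,0.6,0,0,0]]' | grep -E "eef|cont"
```

```text
eef_pos: [0.4285, 0.2047, 0.1569]
contact_force: [-2.9, -0.6, 5.7]
```

```bash
for i in 1 2; do python3 -m jog '[[1,0,0,0.5,0,0,0],[1,0,0,1,0,0,0],[1,0,0,1,0,0,0]]' | grep -E "eef|cont"; done
```

```text
eef_pos: [0.4285, 0.2047, 0.1561]
contact_force: [-3.2, -1.2, 6.9]
eef_pos: [0.4285, 0.2047, 0.1554]
contact_force: [-4.5, -1.1, 8.5]
```

```bash
python3 -m jog '[[1,0,0,0.5,0,0,0],[1,0,0,0.8,0,0,0],[1,0,0,0.8,0,0,0]]' | grep -E "eef|cont"
```

```text
eef_pos: [0.4285, 0.2047, 0.1548]
contact_force: [-4.2, -0.2, 9.7]
```

```bash
python3 -m jog '[[1,0,0,0.4,0,0,0],[1,0,0,0.4,0,0,0],[1,0,0,0.4,0,0,0]]' | grep -E "eef|cont"
```

```text
eef_pos: [0.4285, 0.2047, 0.1545]
contact_force: [-5.1, -0.8, 10.1]
```

```bash
python3 -m jog '[[1,0.4,0,0.3,0,0,0],[1,0.4,0,0.5,0,0,0],[1,0.4,0,0.5,0,0,0]]' | grep -E "eef|cont"
```

```text
eef_pos: [0.4285, 0.2047, 0.1542]
contact_force: [-3.7, -1.7, 9.9]
```

```bash
python3 -m jog '[[1,0.3,0,0.3,0,0,0],[1,0.3,0,0.5,0,0,0],[1,0.3,0,0.5,0,0,0]]' | grep -E "eef|cont"
```

```text
eef_pos: [0.4284, 0.2048, 0.1539]
contact_force: [-4.0, -2.0, 10.1]
```

```bash
python3 -m jog '[[1,0.3,0,0.3,0,0,0],[1,0.3,0,0.5,0,0,0],[1,0.3,0,0.5,0,0,0]]' | grep -E "eef|cont"
```

```text
eef_pos: [0.4284, 0.2048, 0.1536]
contact_force: [-3.3, -2.2, 11.5]
```

```bash
python3 -m jog '[[1,0.2,0,0.3,0,0,0],[1,0.2,0,0.5,0,0,0],[1,0.2,0,0.5,0,0,0]]' | grep -E "eef|cont"
```

```text
eef_pos: [0.4284, 0.2048, 0.1533]
contact_force: [-3.4, -2.4, 11.9]
```

```bash
python3 -m jog '[[1,0.2,0,0.2,0,0,0],[1,0.2,0,0.4,0,0,0],[1,0.2,0,0.4,0,0,0]]' | grep -E "eef|cont"
```

```text
eef_pos: [0.4284, 0.2048, 0.1531]
contact_force: [-3.5, -2.4, 11.5]
```

```bash
python3 -m jog '[[1,0.2,0,0.3,0,0,0],[1,0.2,0,0.5,0,0,0],[1,0.2,0,0.5,0,0,0]]' | grep -E "eef|cont"
```

```text
eef_pos: [0.4284, 0.2048, 0.1528]
contact_force: [-2.9, -3.0, 11.9]
```

```bash
python3 -m jog '[[1,0.2,0,0.3,0,0,0],[1,0.2,0,0.5,0,0,0],[1,0.2,0,0.5,0,0,0]]' | grep -E "time|eef|cont"
```

```text
time: 31.8
eef_pos: [0.4283, 0.2048, 0.1524]
contact_force: [-3.3, -2.9, 13.6]
```

```bash
python3 -m jog '[[1,0.2,-0.2,0.2,0,0,0],[1,0.2,-0.2,0.3,0,0,0],[1,0.2,-0.2,0.3,0,0,0],[1,0.2,-0.2,0.3,0,0,0]]' | grep -E "time|eef|cont"
python3 - <<'E'
from h import *
for _ in range(3):
    cam("top");s=get_state();print(s["contact_force"].round(2),s["eef_pos"].round(4))
E
```

```text
time: 32.2
eef_pos: [0.4284, 0.2048, 0.1524]
contact_force: [-2.8, -4.1, 14.0]
[-3.4  -3.1  13.57] [0.4283 0.2048 0.1523]
[-2.99 -2.92 12.3 ] [0.4284 0.2048 0.1524]
[-3.11 -2.55 12.73] [0.4284 0.2048 0.1523]
```

```bash
python3 -m jog '[[1,0.2,0,0.2,0,0,0],[1,0.2,0,0.4,0,0,0],[1,0.2,0,0.4,0,0,0],[1,0.2,0,0.4,0,0,0]]' | grep -E "time|eef|cont"
python3 - <<'E'
from h import *
for _ in range(3):
    cam("top");s=get_state();print(s["contact_force"].round(2),s["eef_pos"].round(4))
E
```

```text
time: 32.75
eef_pos: [0.4283, 0.2048, 0.1521]
contact_force: [-2.5, -3.3, 12.8]
[-2.5  -3.61 13.98] [0.4283 0.2048 0.1521]
[-3.55 -4.51 13.25] [0.4283 0.2048 0.1521]
[-3.19 -2.62 14.34] [0.4283 0.2048 0.1521]
```

```bash
python3 -m jog '[[1,0.5,-0.5,0,0,0,0],[1,1,-0.8,0,0,0,0],[1,1.5,-0.8,0.1,0,0,0],[1,1.5,-0.8,0.2,0,0,0],[1,1.5,-0.8,0.2,0,0,0]]' | grep -E "time|eef|cont"
python3 - <<'E'
from h import *
for _ in range(3):
    cam("top");s=get_state();print(s["contact_force"].round(2),s["eef_pos"].round(4))
E
```

```text
time: 33.4
eef_pos: [0.4282, 0.2048, 0.1525]
contact_force: [0.4, -3.0, 13.7]
[ 0.91 -2.38 12.65] [0.4282 0.2048 0.1526]
[-0.09 -2.41 12.64] [0.4282 0.2048 0.1526]
[-0.06 -2.71 13.12] [0.4282 0.2048 0.1526]
```

```bash
python3 -m jog '[[1,0,0,0.2,0,0,0],[1,0,0,0.4,0,0,0],[1,0,0,0.6,0,0,0],[1,0,0,0.6,0,0,0],[1,0,0,0.6,0,0,0]]' | grep -E "time|eef|cont"
python3 - <<'E'
from h import *
for _ in range(3):
    cam("top");s=get_state();print(s["contact_force"].round(2),s["eef_pos"].round(4))
E
```

```text
time: 34.05
eef_pos: [0.4269, 0.2049, 0.1502]
contact_force: [1.3, -1.6, 8.4]
[ 0.23 -0.75  8.68] [0.4269 0.2049 0.1503]
[ 0.13 -1.11  9.45] [0.4269 0.2049 0.1504]
[ 0.38 -1.25  9.26] [0.4269 0.2049 0.1504]
```

The force dropped from 13 to 9 N with a sudden give, so it clicked. I'll retract in steps to confirm the face height.

```bash
for i in 1 2 3; do python3 -m jog '[[1,0,0,-1,0,0,0],[1,0,0,-2,0,0,0],[1,0,0,-2,0,0,0]]' | grep -E "eef|cont"; done
python3 -m jog '[[1,0,0,-15,0,0,0],[1,0,0,-40,0,0,0],[1,0,40,-80,0,0,0],[1,0,80,-110,0,0,0],[1,0,120,-120,0,0,0],[1,0,160,-120,0,0,0],[1,0,200,-120,0,0,0],[1,0,230,-120,0,0,0],[1,0,240,-120,0,0,0],[1,0,240,-120,0,0,0]]'
python3 - <<'E'
from h import *
c=cam("top");d=cam("side")
a=c["image"];b=d["image"]
A=cv2.resize(a[140:260,205:405],(400,240),interpolation=cv2.INTER_CUBIC);A=np.vstack([A,cv2.resize(a,(400,300))])
B=cv2.resize(b[130:230,220:320],(400,400),interpolation=cv2.INTER_CUBIC);B=np.vstack([B,np.zeros((140,400,3),np.uint8)])
cv2.imwrite("pics/f1.png",np.hstack([A,B]))
E
```

```text
eef_pos: [0.4268, 0.2049, 0.1518]
contact_force: [3.4, -0.5, 6.2]
eef_pos: [0.4252, 0.2049, 0.1527]
contact_force: [2.9, -0.4, 4.9]
eef_pos: [0.4237, 0.2047, 0.1536]
contact_force: [0.4, 0.2, 3.1]
time: 36.1
eef_pos: [0.4951, 0.4342, 0.2723]
tcp_rot: [0.15, 0.989, -0.001, -0.002]
contact_force: [-0.1, -0.1, 0.0]
opening: 0.001
finger_force: 0.0
```

View pics/f1.png

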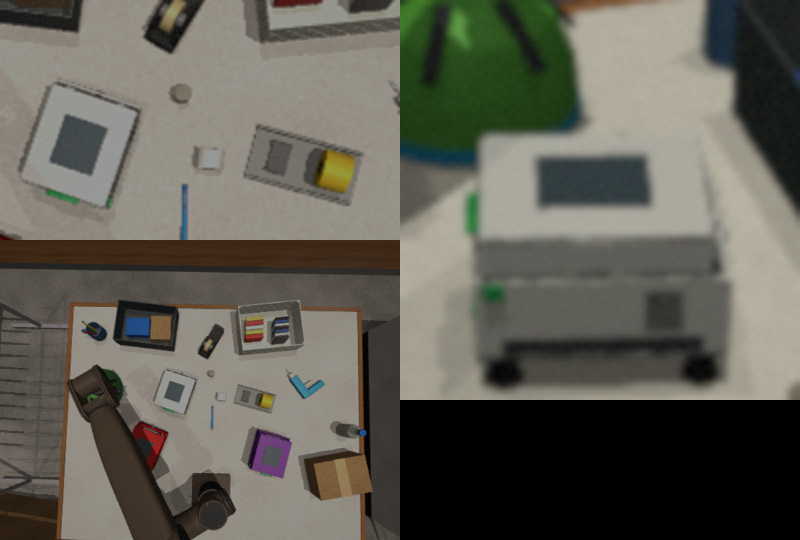

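The lid is shut flush, with an even gap in the side crop. Contact ended at TCP z ≈ 0.155, 5 mm below the latch rest. The yellow roll, spool, pen and helmet are unmoved and the arm is clear.

```bash
python3 -c "
from plant import workorder;print(workorder.sign_off())"
```

```text
the job is handed in; nothing more can be done
None
```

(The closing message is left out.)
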